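# Put the loose stationery back with its own kind

## Robot

A 7-joint arm with a two-finger parallel gripper is mounted at the origin on the work surface. World frame = base frame: x ahead of the robot, y to its left, z up, the work surface at z = 0. Lengths are in m, angles in rad, forces in N, time in s.
With the tool pointing down it reaches from about 0.425 to 0.95 m from the base axis. Payload 16.7 kg.
Tool frame: the origin (TCP) lies between the finger pads; the fingertips stand 22 mm ahead of it and the grasp point (between the pads) lies 3 mm ahead of it; z points along the fingers, y is the line along which they close (so a half turn about z gives the same grasp; the last joint's range is limited). The gripper opens to 94 mm and grips with 3 to 60 N. Pads are 16 mm wide; open, the fingers measure 119 mm over their backs; the gripper's body (75 mm by 177 mm) begins 78 mm behind the grasp point.
Start: joints at [1.179, 0.426, 0.074, 1.606, -0.034, 1.111, -0.067], TCP at [0.162, -0.655, 0.227] pointing down, gripper open.
Joint ranges: [-2.85, 2.85], [-0.5, 2.14], [-1.23, 1.37], [0.21, 2.46], [-1.02, 4.16], [0.16, 2.05], [-2.73, 2.73]. Speed limits (rad/s): [1.89, 1.89, 2.39, 2.39, 3.01, 3.01, 3.01].

## Interface

Orientations are given as a unit quaternion [w, x, y, z].
In Python, from plant import env, eyes gives the robot as it stands.
- The arm moves only by the tool jog_arm, never from a script. Its argument "plan" is a list of rows, each an object with "delta_pos": the shift along the tool's x, y, z scaled (see below), a list of three; "rot": the turn, a rotation vector about the tool's x, y, z scaled (see below), a list of three. In form: [{"delta_pos": [x, y, z], "rot": [wx, wy, wz]}, ...]. A call has 1 to 5 rows; each row is the pose to reach, as a shift and turn from the pose commanded when the call began, along the tool's axes at that moment; what a row does not reach only later rows make up. The controller multiplies each number of a shift by 0.15 m and each number of a turn by 0.5 rad. A row lasts 1/12 s, in which the tool goes at most 41.7 mm and 7.16 degrees, less where a joint would pass 70% of its speed; a pose out of reach is approached as far as the arm can. A call with a number of a shift or a turn outside -1 to 1 is refused whole. A call with a gripper value outside its range is refused whole. "claw" is the opening, from 0 (shut) to 1 (fully open), set as the call begins (left out, the last holds). The fingers move at their own pace and stop on an object; "force" is the grip in N (left out, the last holds). Time passes only in rows, so rows that repeat a pose let the fingers close. It gives the time, the measured TCP pose, the force, the opening and the grip force at its end, in the units of the state.
- env.read_state(): the state, without advancing time (a new reading comes with each control period).
- eyes.snapshot(name): name is "scene" or "top" or "wrist"; returns a dict with "frame" (420x560x3 uint8, red, green, blue), "mtx" (3x3 intrinsics, pixels), "k1" (the pictures are not rectified: a ray, as slopes to the right and down, at radius r is drawn at 1 + k1 r^2 times it, then the intrinsics apply), "extrinsics" (4x4, takes a point from camera to world coordinates). Camera axes: x right, y up, looking along -z (the intrinsics and any distortion apply to the point x, -y, -z); pixel columns grow to the right and rows downward; lengths in m; the calibration is good to about 2 mm. A picture is of the moment at which its call begins. There is no depth.
- env.hand_in(): hands the job in; it is judged then, once.
The state is a dict: "time": time; "joint_positions": joint angles; "qd": joint speeds; "tau": joint torques, N m; "tool_pos": TCP position; "orientation": TCP orientation; "wrist_force": force on the tool from outside, world axes, zero at the start; "wrist_torque": the same for the moment, N m; "gripper_width": finger opening in m; "gripper_force": force on a finger pad.
Only numpy, scipy, OpenCV 4.12 (cv2) and the standard library are available. Lean on these libraries where they do the work, as an engineer would, in place of code of your own. Each camera call takes 0.05 s, during which the arm holds its last target. There are 200 camera calls.

## Task

Tidy the desk: the eraser, the sharpener, the glue stick and the binder clip lying in front of the clear trays each go into the tray that already holds its own kind. Set each one down (do not drop it) on the empty floor in the near part of its tray, the same way up as you found it, beside the others and not on top of them, and let it go. The lip balm and the USB stick are personal things: leave them where they are.

Things in the scene. Friction and masses are not known exactly. Their poses are not given: they have to be found in the camera images.
- eraser: Loose white eraser in a blue sleeve, lying flat: 60 (own x) x 24 (own y) x 13 mm high, about 24 g. Origin: centre of its underside, z up. Grip it across its 24 mm width (own y)
- sharpener: Loose red tank pencil sharpener with two steel blades on top, lying flat: 48 (own x) x 28 (own y) x 24 mm high, about 26 g, flat sides. Origin: centre of its underside, z up. Grip it across its 28 mm width (own y)
- glue_stick: Loose glue stick, yellow with a paper band and a green cap, standing upright: a cylinder 26 mm in diameter and 95 mm high, about 36 g. Origin: centre of its underside, z up along it
- binder_clip: Loose black binder clip standing on its flat spine, two steel wire handles up: 41 mm long (own x), 20 mm wide at the spine (own y), tapering upward; body 27 mm high, 48 mm with the handles (+/-12 mm along x), about 20 g. Origin: centre of the spine's underside, z up. The sloping sides slip: grip its ends, across the 41 mm length (own x)
- tray_eraser: Fixed clear tray 180 (own x) x 105 (own y) x 38 mm high, walls and floor 2.5 mm. Origin: centre of its underside on the desk, z up; own x points about straight away from the robot. Beyond own x +33 mm it holds fixed stock: two white erasers in blue sleeves, tops 16 mm over the desk. Near part empty (x -87 to +33, y +/-50 mm; middle at x -27): a gripper opened over 70 mm may hit the walls
- tray_sharpener: Fixed clear tray 180 (own x) x 105 (own y) x 38 mm high, walls and floor 2.5 mm. Origin: centre of its underside on the desk, z up; own x points about straight away from the robot. Beyond own x +33 mm it holds fixed stock: two red sharpeners, tops 27 mm over the desk. Near part empty (x -87 to +33, y +/-50 mm; middle at x -27): a gripper opened over 70 mm may hit the walls
- tray_glue: Fixed clear tray 180 (own x) x 105 (own y) x 38 mm high, walls and floor 2.5 mm. Origin: centre of its underside on the desk, z up; own x points about straight away from the robot. Beyond own x +33 mm it holds fixed stock: three green-capped glue sticks standing upright, tops 98 mm over the desk. Near part empty (x -87 to +33, y +/-50 mm; middle at x -27): a gripper opened over 70 mm may hit the walls
- tray_clip: Fixed clear tray 180 (own x) x 105 (own y) x 38 mm high, walls and floor 2.5 mm. Origin: centre of its underside on the desk, z up; own x points about straight away from the robot. Beyond own x +33 mm it holds fixed stock: three black binder clips on their spines, tops 51 mm over the desk. Near part empty (x -87 to +33, y +/-50 mm; middle at x -27): a gripper opened over 70 mm may hit the walls
- lip_balm: Loose lip balm, white with an orange cap, standing upright: 17 mm in diameter, 66 mm high, about 14 g. Not stationery: it stays where it is. Origin: centre of its underside
- usb_stick: Loose red USB memory stick with a steel plug, lying flat: 56 (own x) x 20 x 9 mm, about 14 g. Not stationery: it stays where it is. Origin: underside, centre of its length
Mind the look-alikes: they are no part of the job. What is meant by the glue_stick is not black, blue or turquoise, and is the larger of those in its own colour.

How it is judged:
By the outcome, as a careful person would: the job done as asked, in the order asked, and still so for the second after the job is handed in, with the robot touching nothing.
It also fails if it takes over 96 s, if anything falls off the work surface, if the arm or the gripper's body presses on something with over 40 N, if the wrist force passes 120 N, or if a joint passes its speed limit or range.

## Working session

There is one attempt and no reset: what is moved stays moved. The work goes in short steps, Python scripts to look and compute and a tool call to move; the robot and the scene stay as the last step left them, time stands still between calls to the robot, and variables do not carry over. Pictures are saved under pics/ and viewed, at most 14 in all, crops included, and the job is handed in when it is done.

Besides the shell and the picture viewer there is one more tool, called after "Call:" as name(argument=value, ...) on one line, values as JSON. jog_arm: Moves the arm, as the interface text tells. Shifts and turns lie within -1 to 1; 1 stands for 0.15 m of shift or 0.5 rad of turn. Its arguments: {"type":"object","properties":{"plan":{"type":"array","items":{"type":"object","properties":{"delta_pos":{"type":"array","items":{"type":"number","minimum":-1,"maximum":1}},"rot":{"type":"array","items":{"type":"number","minimum":-1,"maximum":1}}}}},"claw":{"type":"number"},"force":{"type":"number"}},"required":["plan"]}

```bash
ls; mkdir -p pics
python3 - <<'E'
from plant import env, eyes
import cv2
for n in("scene","top"):
    d=eyes.snapshot(n); cv2.imwrite(f"pics/{n}0.png",cv2.resize(d["frame"][:,:,::-1],(800,600),interpolation=cv2.INTER_CUBIC)); print(n,d["mtx"],d["k1"],d["extrinsics"])
s=env.read_state();print(s)
E
```

```text
pics
scene [[541.15903243   0.         273.85606075]
 [  0.         541.15903243 216.34399178]
 [  0.           0.           1.        ]] -0.05424044059350366 [[ 0.6861888  -0.56996448  0.45197945  0.99319529]
 [ 0.72739065  0.53172736 -0.43378434 -0.44766729]
 [ 0.00691183  0.62642358  0.77945219  0.83526222]
 [ 0.          0.          0.          1.        ]]
top [[421.24657267   0.         276.21886052]
 [  0.         421.24657267 216.93205429]
 [  0.           0.           1.        ]] 0.014383201662523753 [[ 0.01513812  0.99696753 -0.07633198  0.45239504]
 [-0.99961278  0.01330724 -0.02443772 -0.01525589]
 [-0.02334784  0.07667237  0.99678294  0.97954157]
 [ 0.          0.          0.          1.        ]]
{'time': 0.1, 'joint_positions': array([ 1.17855667,  0.42664455,  0.07383815,  1.60647857, -0.03409471,
        1.11077715, -0.06708384]), 'qd': array([ 2.97386339e-05, -5.20894445e-04,  1.09585480e-04, -2.37142678e-04,
        9.74781351e-04,  3.79400643e-04, -3.86984358e-04]), 'tau': array([ 8.50328011e-03, -9.37457156e+01,  3.67668115e+00, -4.55037940e+01,
       -4.87121812e-02,  1.69321516e-02,  8.52707831e-05]), 'tool_pos': array([ 0.16215233, -0.65489567,  0.22689022]), 'orientation': array([-5.15272282e-04,  9.92643439e-01,  1.21073231e-01, -9.79094731e-05]), 'wrist_force': array([-0.44657272, -0.59053588,  0.26998731]), 'wrist_torque': array([0.02840187, 0.00774419, 0.01446316]), 'gripper_force': 0.0, 'gripper_width': 0.09428063895427201}
```

View pics/top0.png

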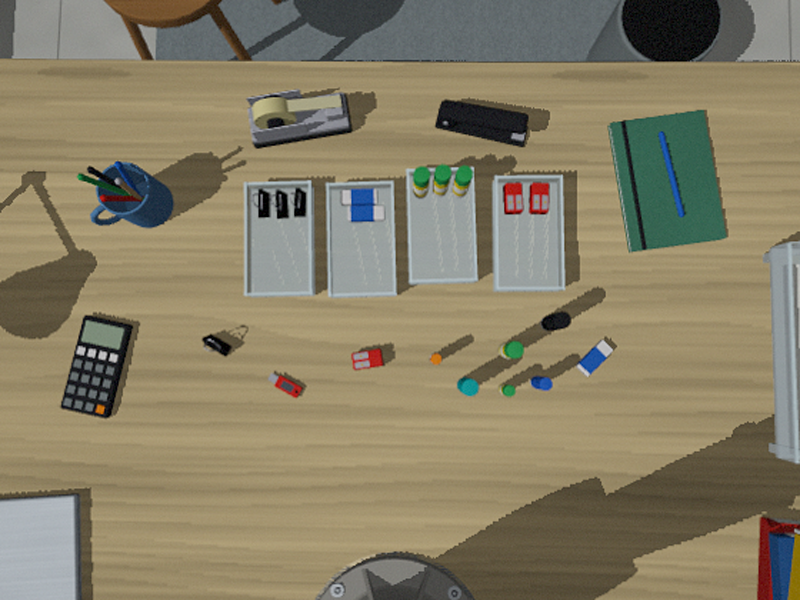

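View pics/scene0.png

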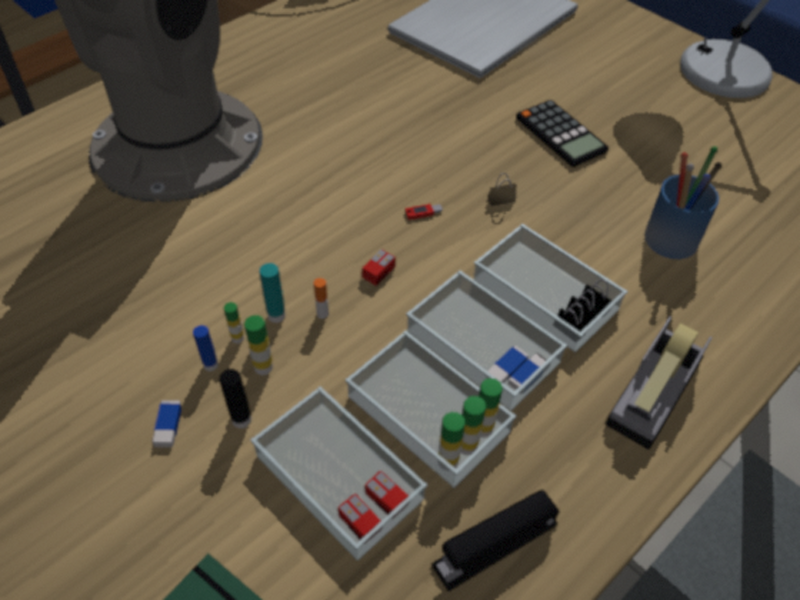

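Top view (800x600 px). Glue stick candidates:
- large green cap (513,350), which I choose
- small green cap (508,391)
- turquoise (468,387)
- blue (541,383)
- black (556,321)
- orange lip balm (436,358)

The eraser is at (596,357). The sharpener is at (367,359), and the red USB stick is its look-alike at (287,385). The clip is at (217,344). Trays from left to right: clip, eraser, glue, sharpener.

```bash
cat > h.py <<'E'
from plant import env, eyes
import numpy as np, cv2
from scipy.spatial.transform import Rotation as R
def ray(d,uv):
    K=d["mtx"]; p=cv2.undistortPoints(np.array([[uv]],float),K,np.array([d["k1"],0,0,0.]))  # approx model r^2
    x,y=p[0,0]; E=d["extrinsics"]; return E[:3,3],E[:3,:3]@np.array([x,-y,-1])
def at(d,uv,z):
    o,v=ray(d,uv); return o+v*(z-o[2])/v[2]
def crop(d,x0,y0,w,h,s): return cv2.resize(np.ascontiguousarray(d["frame"][y0:y0+h,x0:x0+w,::-1]),None,fx=s,fy=s,interpolation=cv2.INTER_CUBIC)
def go(xyz,yaw=None):
    "print delta in tool axes in units; yaw = world angle of the closing line"
    s=env.read_state(); w,x,y,z=s["orientation"]; M=R.from_quat([x,y,z,w]).as_matrix()
    d=M.T@(np.array(xyz)-s["tool_pos"])/0.15
    r=np.zeros(3)
    if yaw is not None:
        c=np.array([[np.sin(yaw),np.cos(yaw),0],[-np.cos(yaw),np.sin(yaw),0],[0,0,-1]]).T
        c=np.stack([np.cross([np.cos(yaw),np.sin(yaw),0],[0,0,-1]),[np.cos(yaw),np.sin(yaw),0],[0,0,-1]],1)
        rs=[R.from_matrix(M.T@c@np.diag([k,k,1])).as_rotvec() for k in(1,-1)]
        r=min(rs,key=lambda a:np.linalg.norm(a))/0.5
    print("d",d.round(3),"r",r.round(3),"tcp",s["tool_pos"].round(4),"t",s["time"],"j7",s["joint_positions"][6].round(2),"w",s["gripper_width"])
E
python3 - <<'E'
from h import *
d=eyes.snapshot("top")
cv2.imwrite("pics/c1.png",np.vstack([crop(d,240,215,200,75,4),crop(d,130,215,200,75,4)]))
cv2.imwrite("pics/c2.png",crop(d,160,110,260,110,3))
E
```

```text
(no output)
```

View pics/c1.png

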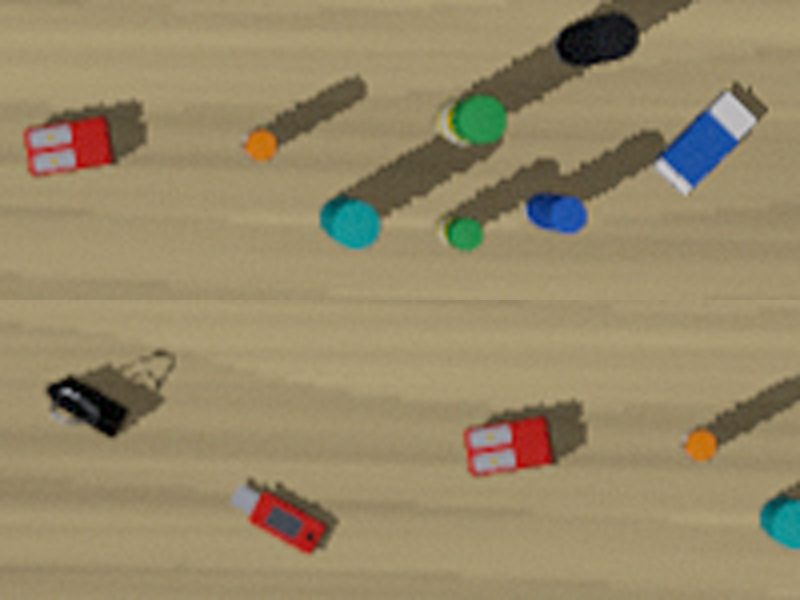

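View pics/c2.png

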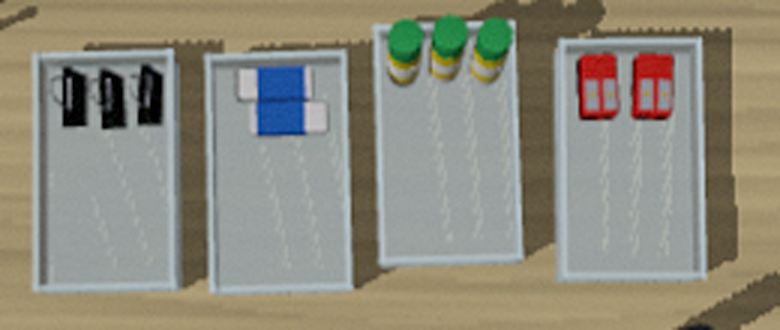

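Run:
```python
from h import *
d=eyes.snapshot("top")
def P(u,v,s,x0,y0,z): return at(d,((u+.5)/s-.5+x0,(v+.5)/s-.5+y0),z)
def box(n,pts,s,x0,y0,z):
    p=np.array([P(u,v,s,x0,y0,z)[:2] for u,v in pts]); c=p.mean(0)
    e=[np.linalg.norm(p[i]-p[(i+1)%4]) for i in range(4)]
    a=(p[0]+p[1]-p[2]-p[3])/2
    print(n,c.round(4),"edges",np.round(e,4),"ang",np.arctan2(a[1],a[0]).round(3))
    return c,np.arctan2(a[1],a[0])
box("eraser",[(728,90),(756,118),(688,193),(656,168)],4,240,215,.013)
box("sharp",[(107,117),(112,163),(32,175),(25,132)],4,240,215,.024)
print("glue",P(481,119,4,240,215,.095), "lip",P(262,145,4,240,215,.066),"small",P(466,233,4,240,215,.07),"teal",P(352,224,4,240,215,.09),"black",P(612,38,4,240,215,.09),"blue",P(568,214,4,240,215,.07))
print("clip",P(55,85,4,130,215,.02),P(120,125,4,130,215,.02)," usb",P(285,215,4,130,215,.009))
for n,q in dict(clip=[(36,54),(173,52),(176,290),(37,290)],eraser=[(208,57),(346,52),(351,289),(212,291)],glue=[(376,27),(515,23),(520,260),(381,264)],sharp=[(560,40),(702,40),(705,277),(560,279)]).items():
    c,a=box("tray "+n,q,3,160,110,.038); print("  mid",(c-.027*np.array([np.cos(a),np.sin(a)])).round(4))
```

```text
eraser [ 0.4551 -0.3105] edges [0.022  0.0577 0.0225 0.0606] ang -0.736
sharp [0.447  0.0508] edges [0.0261 0.0458 0.0246 0.0472] ang -1.391
glue [ 0.46507568 -0.16890601  0.095     ] lip [ 0.44971279 -0.05637613  0.066     ] small [ 0.40464428 -0.16525863  0.07      ] teal [ 0.40935424 -0.10266725  0.09      ] black [ 0.50863097 -0.23815678  0.09      ] blue [ 0.41562546 -0.21931337  0.07      ]
clip [0.47829312 0.31199514 0.02      ] [0.45598734 0.2737638  0.02      ]  usb [0.40585958 0.17990826 0.009     ]
tray clip [0.6368 0.1945] edges [0.1048 0.1822 0.1049 0.181 ] ang 0.038
  mid [0.6098 0.1935]
tray eraser [0.6376 0.0628] edges [0.1051 0.1809 0.1044 0.179 ] ang 0.038
  mid [0.6107 0.0618]
tray glue [ 0.6609 -0.0642] edges [0.1054 0.1809 0.1039 0.1813] ang 0.03
  mid [ 0.6339 -0.065 ]
tray sharp [ 0.6504 -0.2019] edges [0.1066 0.1797 0.1074 0.1818] ang 0.005
  mid [ 0.6234 -0.202 ]
```

Run:
```python
from h import *
t=eyes.snapshot("top"); s=eyes.snapshot("scene")
for n,ut,us in [("black",(240+612/4-.4,215+38/4-.4),(232*.7,378*.7)),("glue",(240+481/4-.4,215+119/4-.4),(257*.7,324*.7))]:
    o,v=ray(t,ut); p,w=ray(s,us)
    k=np.linalg.lstsq(np.stack([v,-w],1),p-o,rcond=None)[0]; print(n,o+v*k[0],p+w*k[1])
go((.4551,-.3105,.18),.835)
```

```text
black [ 0.50871607 -0.23823663  0.08947475] [ 0.50942291 -0.23729187  0.0892828 ]
glue [ 0.46520041 -0.16974085  0.0898939 ] [ 0.4662583  -0.16834944  0.08966751]
d [ 2.448 -1.76   0.316] r [-1.000e-03  0.000e+00  1.957e+00] tcp [ 0.1622 -0.6551  0.2272] t 0.3 j7 -0.07 w 0.09408362590418747
```

Call:
jog_arm(plan=[{"delta_pos": [0.9, -0.64, 0], "rot": [0, 0, 0]}, {"delta_pos": [0.9, -0.64, 0], "rot": [0, 0, 0]}, {"delta_pos": [0.9, -0.64, 0], "rot": [0, 0, 0]}, {"delta_pos": [0.9, -0.64, 0], "rot": [0, 0, 0]}, {"delta_pos": [0.9, -0.64, 0], "rot": [0, 0, 0]}], claw=0.5, force=15)

```text
time: 0.72
tool_pos: [0.2764, -0.5237, 0.2277]
orientation: [-0.001, 0.992, 0.125, 0.001]
wrist_force: [1.0, -1.3, 0.6]
gripper_width: 0.0641
gripper_force: 0.0
```

Call:
jog_arm(plan=[{"delta_pos": [0.9, -0.64, 0], "rot": [0, 0, 0]}, {"delta_pos": [0.9, -0.64, 0], "rot": [0, 0, 0]}, {"delta_pos": [0.9, -0.64, 0], "rot": [0, 0, 0]}, {"delta_pos": [0.9, -0.64, 0], "rot": [0, 0, 0]}, {"delta_pos": [0.9, -0.64, 0], "rot": [0, 0, 0]}])

```text
time: 1.13
tool_pos: [0.3838, -0.3976, 0.2278]
orientation: [-0.001, 0.992, 0.125, 0.001]
wrist_force: [1.7, 0.2, 0.7]
gripper_width: 0.0467
gripper_force: 0.0
```

Call:
jog_arm(plan=[{"delta_pos": [0.65, -0.48, 0.3], "rot": [0, 0, 1]}, {"delta_pos": [0.65, -0.48, 0.3], "rot": [0, 0, 1]}, {"delta_pos": [0.65, -0.48, 0.3], "rot": [0, 0, 1]}, {"delta_pos": [0.65, -0.48, 0.3], "rot": [0, 0, 1]}, {"delta_pos": [0.65, -0.48, 0.3], "rot": [0, 0, 1]}])

```text
time: 1.55
tool_pos: [0.4578, -0.3063, 0.181]
orientation: [-0.001, 0.992, -0.129, -0.001]
wrist_force: [0.6, 0.7, -0.3]
gripper_width: 0.0468
gripper_force: 0.0
```

Call:
jog_arm(plan=[{"delta_pos": [0, 0, 0], "rot": [0, 0, 0.96]}, {"delta_pos": [0, 0, 0], "rot": [0, 0, 0.96]}, {"delta_pos": [0, 0, 0], "rot": [0, 0, 0.96]}, {"delta_pos": [0, 0, 0], "rot": [0, 0, 0.96]}, {"delta_pos": [0, 0, 0], "rot": [0, 0, 0.96]}])

```text
time: 1.97
tool_pos: [0.4555, -0.3106, 0.1825]
orientation: [0.0, 0.932, -0.363, -0.0]
wrist_force: [-0.2, 0.7, 0.9]
gripper_width: 0.047
gripper_force: 0.0
```

Run:
```python
from h import *
go((.4551,-.3105,.026),.835)
d=eyes.snapshot("wrist"); cv2.imwrite("pics/w1.png",d["frame"][:,:,::-1])
```

```text
d [-3.000e-03  1.000e-03  1.043e+00] r [ 0.     0.    -0.014] tcp [ 0.4555 -0.3106  0.1825] t 1.9667 j7 -1.83 w 0.046998179183638016
```

View pics/w1.png

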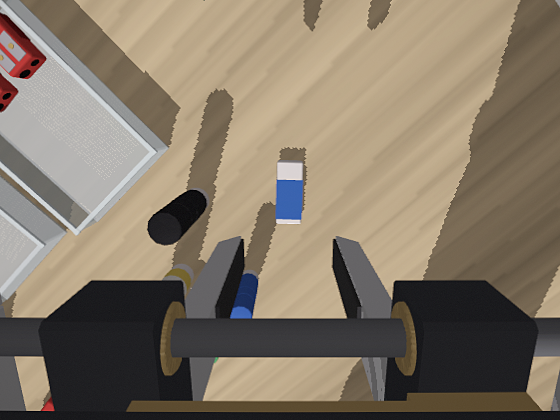

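Wrist view: the eraser (290,192) is aligned and centred between the fingers (~287), and the black stick is clear to the left at (177,218). Descending.

Call:
jog_arm(plan=[{"delta_pos": [0, 0, 0.3], "rot": [0, 0, 0]}, {"delta_pos": [0, 0, 0.6], "rot": [0, 0, 0]}, {"delta_pos": [0, 0, 0.8], "rot": [0, 0, 0]}, {"delta_pos": [0, 0, 0.95], "rot": [0, 0, 0]}, {"delta_pos": [0, 0, 1], "rot": [0, 0, 0]}])

```text
time: 2.43
tool_pos: [0.4538, -0.3095, 0.029]
orientation: [-0.0, 0.934, -0.358, -0.002]
wrist_force: [-0.6, 0.7, -0.2]
gripper_width: 0.0469
gripper_force: 0.0
```

Call:
jog_arm(plan=[{"delta_pos": [0, 0, 0.04], "rot": [0, 0, 0]}, {"delta_pos": [0, 0, 0.04], "rot": [0, 0, 0]}])

```text
time: 2.6
tool_pos: [0.4556, -0.3107, 0.0264]
orientation: [-0.0, 0.933, -0.36, -0.0]
wrist_force: [0.6, -0.1, 0.5]
gripper_width: 0.047
gripper_force: 0.0
```

Call:
jog_arm(plan=[{"delta_pos": [0, 0, 0], "rot": [0, 0, 0]}, {"delta_pos": [0, 0, 0], "rot": [0, 0, 0]}, {"delta_pos": [0, 0, 0], "rot": [0, 0, 0]}, {"delta_pos": [0, 0, 0], "rot": [0, 0, 0]}, {"delta_pos": [0, 0, 0], "rot": [0, 0, 0]}], claw=0)

```text
time: 3.02
tool_pos: [0.4561, -0.3109, 0.0275]
orientation: [0.0, 0.933, -0.36, 0.001]
wrist_force: [-2.0, 0.9, 9.0]
gripper_width: 0.0234
gripper_force: 14.9
```

Call:
jog_arm(plan=[{"delta_pos": [0, 0, -0.1], "rot": [0, 0, 0]}, {"delta_pos": [0, 0, -0.3], "rot": [0, 0, 0]}, {"delta_pos": [0, 0, -0.55], "rot": [0, 0, 0]}, {"delta_pos": [0, 0, -0.8], "rot": [0, 0, 0]}, {"delta_pos": [0, 0, -1], "rot": [0, 0, 0]}])

```text
time: 3.43
tool_pos: [0.4557, -0.3108, 0.1797]
orientation: [0.0, 0.933, -0.36, 0.001]
wrist_force: [1.6, -1.2, 0.1]
gripper_width: 0.0242
gripper_force: 14.9
```

Run:
```python
from h import *
s=env.read_state();print(s["gripper_force"],s["gripper_width"])
go((.611,.062,.18),np.pi/2+.038)
```

```text
14.931359142065048 0.02416892785776628
d [-0.904 -2.536 -0.003] r [ 0.    -0.004 -1.551] tcp [ 0.4557 -0.3108  0.1797] t 3.4333 j7 -1.82 w 0.02416892785776628
```

Call:
jog_arm(plan=[{"delta_pos": [-0.06, -0.17, 0], "rot": [0, 0, 0]}, {"delta_pos": [-0.15, -0.42, 0], "rot": [0, 0, 0]}, {"delta_pos": [-0.24, -0.67, 0], "rot": [0, 0, 0]}, {"delta_pos": [-0.3, -0.85, 0], "rot": [0, 0, 0]}, {"delta_pos": [-0.3, -0.85, 0], "rot": [0, 0, 0]}])

```text
time: 3.85
tool_pos: [0.5104, -0.1799, 0.1772]
orientation: [-0.001, 0.934, -0.357, 0.001]
wrist_force: [0.8, 0.6, 0.6]
gripper_width: 0.024
gripper_force: 14.9
```

Call:
jog_arm(plan=[{"delta_pos": [-0.09, -0.25, 0], "rot": [0, 0, 0]}, {"delta_pos": [-0.18, -0.5, 0], "rot": [0, 0, 0]}, {"delta_pos": [-0.27, -0.75, 0], "rot": [0, 0, 0]}, {"delta_pos": [-0.3, -0.85, 0], "rot": [0, 0, 0]}, {"delta_pos": [-0.3, -0.85, 0], "rot": [0, 0, 0]}])

```text
time: 4.27
tool_pos: [0.5618, -0.0565, 0.1769]
orientation: [-0.001, 0.934, -0.358, 0.0]
wrist_force: [0.1, 0.6, -0.6]
gripper_width: 0.0237
gripper_force: 14.9
```

Call:
jog_arm(plan=[{"delta_pos": [-0.09, -0.25, 0], "rot": [0, 0, -0.2]}, {"delta_pos": [-0.18, -0.5, 0], "rot": [0, 0, -0.4]}, {"delta_pos": [-0.27, -0.75, 0], "rot": [0, 0, -0.6]}, {"delta_pos": [-0.3, -0.84, 0], "rot": [0, 0, -0.8]}, {"delta_pos": [-0.3, -0.84, 0], "rot": [0, 0, -1]}])

```text
time: 4.68
tool_pos: [0.6125, 0.0665, 0.1767]
orientation: [-0.001, 0.994, -0.113, 0.0]
wrist_force: [-0.2, -0.2, 0.1]
gripper_width: 0.0236
gripper_force: 14.9
```

Call:
jog_arm(plan=[{"delta_pos": [0, 0, 0.2], "rot": [0, 0, -0.2]}, {"delta_pos": [0, 0, 0.3], "rot": [0, 0, -0.4]}, {"delta_pos": [0, 0, 0.4], "rot": [0, 0, -0.55]}, {"delta_pos": [0, 0, 0.4], "rot": [0, 0, -0.55]}, {"delta_pos": [0, 0, 0.4], "rot": [0, 0, -0.55]}])

```text
time: 5.1
tool_pos: [0.6114, 0.0614, 0.1164]
orientation: [0.0, 1.0, 0.017, -0.001]
wrist_force: [0.3, 0.5, 0.5]
gripper_width: 0.0233
gripper_force: 14.9
```

Run:
```python
from h import *
go((.611,.062,.0302),np.pi/2+.038)
d=eyes.snapshot("wrist"); cv2.imwrite("pics/w2.png",d["frame"][:,:,::-1])
```

```text
d [-0.002 -0.004  0.575] r [ 0.     0.002 -0.007] tcp [0.6114 0.0614 0.1164] t 5.1 j7 -1.89 w 0.023347092133200752
```

View pics/w2.png

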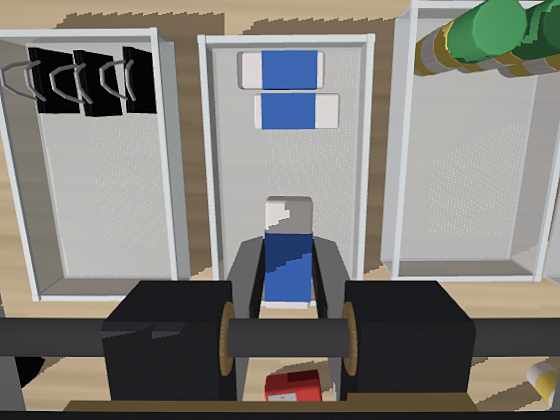

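The eraser is held straight, centred over its tray between the walls (205..370 px). Lowering gently.

Call:
jog_arm(plan=[{"delta_pos": [0, 0, 0.2], "rot": [0, 0, 0]}, {"delta_pos": [0, 0, 0.4], "rot": [0, 0, 0]}, {"delta_pos": [0, 0, 0.5], "rot": [0, 0, 0]}, {"delta_pos": [0, 0, 0.55], "rot": [0, 0, 0]}, {"delta_pos": [0, 0, 0.56], "rot": [0, 0, 0]}])

```text
time: 5.57
tool_pos: [0.6118, 0.0621, 0.0324]
orientation: [0.0, 1.0, 0.018, -0.0]
wrist_force: [0.3, -0.4, 0.2]
gripper_width: 0.024
gripper_force: 14.9
```

Call:
jog_arm(plan=[{"delta_pos": [0, 0, 0.01], "rot": [0, 0, 0]}, {"delta_pos": [0, 0, 0.015], "rot": [0, 0, 0]}, {"delta_pos": [0, 0, 0.015], "rot": [0, 0, 0]}])

```text
time: 5.82
tool_pos: [0.6125, 0.0623, 0.0315]
orientation: [-0.0, 1.0, 0.019, 0.001]
wrist_force: [-0.1, 0.3, -0.5]
gripper_width: 0.0238
gripper_force: 14.9
```

Call:
jog_arm(plan=[{"delta_pos": [0, 0, 0.01], "rot": [0, 0, 0]}, {"delta_pos": [0, 0, 0.01], "rot": [0, 0, 0]}, {"delta_pos": [0, 0, 0.01], "rot": [0, 0, 0]}])

```text
time: 6.07
tool_pos: [0.6125, 0.0623, 0.0298]
orientation: [-0.0, 1.0, 0.019, 0.001]
wrist_force: [-1.0, -0.4, 6.3]
gripper_width: 0.0238
gripper_force: 15.0
```

Contact at 6 N, so it is on the tray floor. Release and rise.

Call:
jog_arm(plan=[{"delta_pos": [0, 0, 0], "rot": [0, 0, 0]}, {"delta_pos": [0, 0, 0], "rot": [0, 0, 0]}, {"delta_pos": [0, 0, 0], "rot": [0, 0, 0]}, {"delta_pos": [0, 0, 0], "rot": [0, 0, 0]}, {"delta_pos": [0, 0, 0], "rot": [0, 0, 0]}], claw=0.5)

```text
time: 6.48
tool_pos: [0.6117, 0.0622, 0.0287]
orientation: [-0.0, 1.0, 0.019, -0.0]
wrist_force: [0.3, -0.3, 0.3]
gripper_width: 0.0468
gripper_force: 0.0
```

Call:
jog_arm(plan=[{"delta_pos": [0, 0, -0.1], "rot": [0, 0, 0]}, {"delta_pos": [0, 0, -0.3], "rot": [0, 0, 0]}, {"delta_pos": [0, 0, -0.6], "rot": [0, 0, 0]}, {"delta_pos": [0, 0, -0.8], "rot": [0, 0, 0]}, {"delta_pos": [0, 0, -1], "rot": [0, 0, 0]}])

```text
time: 6.9
tool_pos: [0.6118, 0.0623, 0.1811]
orientation: [-0.0, 1.0, 0.019, 0.001]
wrist_force: [0.6, -0.2, -1.2]
gripper_width: 0.047
gripper_force: 0.0
```

Run:
```python
from h import *
go((.447,.0508,.15),np.pi/2-1.391)
go((.447,.0508,.15),np.pi/2+.038)
```

```text
d [-1.101  0.035  0.206] r [-2.000e-03 -1.000e-03  2.858e+00] tcp [0.6118 0.0623 0.1811] t 6.9 j7 -1.86 w 0.046984175353162475
d [-1.101  0.035  0.206] r [-0.001 -0.002 -0.   ] tcp [0.6118 0.0623 0.1811] t 6.9 j7 -1.86 w 0.046984175353162475
```

Call:
jog_arm(plan=[{"delta_pos": [-0.27, 0, 0], "rot": [0, 0, -0.2]}, {"delta_pos": [-0.54, 0, 0], "rot": [0, 0, -0.4]}, {"delta_pos": [-0.8, 0.03, 0], "rot": [0, 0, -0.6]}, {"delta_pos": [-1, 0.03, 0], "rot": [0, 0, -0.8]}, {"delta_pos": [-1, 0.03, 0], "rot": [0, 0, -1]}])

```text
time: 7.32
tool_pos: [0.4569, 0.0512, 0.1786]
orientation: [0.001, 0.963, 0.268, -0.001]
wrist_force: [1.4, 0.7, 0.3]
gripper_width: 0.0471
gripper_force: 0.0
```

Call:
jog_arm(plan=[{"delta_pos": [0, 0, 0], "rot": [0, 0, -0.25]}, {"delta_pos": [0, 0, 0], "rot": [0, 0, -0.5]}, {"delta_pos": [0, 0, 0], "rot": [0, 0, -0.75]}, {"delta_pos": [0, 0, 0], "rot": [0, 0, -1]}, {"delta_pos": [0, 0, 0], "rot": [0, 0, -1]}])

```text
time: 7.73
tool_pos: [0.4619, 0.0521, 0.1788]
orientation: [0.0, 0.867, 0.499, 0.0]
wrist_force: [0.7, -0.6, 0.2]
gripper_width: 0.0471
gripper_force: 0.0
```

Call:
jog_arm(plan=[{"delta_pos": [0, 0, 0], "rot": [0, 0, -0.25]}, {"delta_pos": [0, 0, 0], "rot": [0, 0, -0.5]}, {"delta_pos": [0, 0, 0], "rot": [0, 0, -0.75]}, {"delta_pos": [0, 0, 0], "rot": [0, 0, -1]}, {"delta_pos": [0, 0, 0], "rot": [0, 0, -1]}])

```text
time: 8.15
tool_pos: [0.4619, 0.0521, 0.1787]
orientation: [-0.0, 0.718, 0.696, 0.0]
wrist_force: [0.4, 0.2, -0.6]
gripper_width: 0.0465
gripper_force: 0.0
```

Run:
```python
from h import *
go((.447,.0508,.15),np.pi/2-1.391)
```

```text
d [-0.011 -0.099  0.192] r [-0.    -0.    -0.421] tcp [0.4619 0.0521 0.1787] t 8.15 j7 -0.4 w 0.04648286739574937
```

Call:
jog_arm(plan=[{"delta_pos": [-0.01, -0.1, 0.1], "rot": [0, 0, -0.2]}, {"delta_pos": [-0.01, -0.1, 0.19], "rot": [0, 0, -0.42]}, {"delta_pos": [-0.01, -0.1, 0.19], "rot": [0, 0, -0.42]}, {"delta_pos": [-0.01, -0.1, 0.19], "rot": [0, 0, -0.42]}])

```text
time: 8.48
tool_pos: [0.4468, 0.051, 0.1502]
orientation: [-0.0, 0.645, 0.764, -0.0]
wrist_force: [0.4, 0.5, -0.4]
gripper_width: 0.0469
gripper_force: 0.0
```

Run:
```python
from h import *
go((.447,.0508,.030),np.pi/2-1.391)
d=eyes.snapshot("wrist"); cv2.imwrite("pics/w3.png",d["frame"][:,:,::-1])
```

```text
d [-0.002  0.002  0.801] r [-0.002 -0.001 -0.023] tcp [0.4468 0.051  0.1502] t 8.4833 j7 -0.23 w 0.04687465287666869
```

View pics/w3.png

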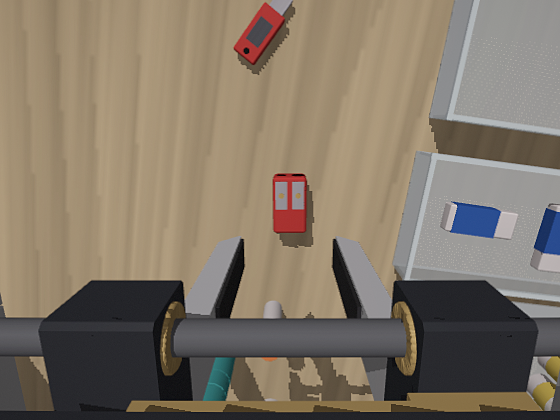

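Sharpener at (290,203), square to the fingers; the eraser is lying well in its tray at (478,219).

Call:
jog_arm(plan=[{"delta_pos": [0, 0, 0.25], "rot": [0, 0, 0]}, {"delta_pos": [0, 0, 0.5], "rot": [0, 0, 0]}, {"delta_pos": [0, 0, 0.7], "rot": [0, 0, 0]}, {"delta_pos": [0, 0, 0.8], "rot": [0, 0, 0]}, {"delta_pos": [0, 0, 0.8], "rot": [0, 0, 0]}])

```text
time: 8.95
tool_pos: [0.446, 0.0511, 0.0282]
orientation: [-0.001, 0.644, 0.765, -0.001]
wrist_force: [-1.3, 0.8, 0.5]
gripper_width: 0.0469
gripper_force: 0.0
```

Call:
jog_arm(plan=[{"delta_pos": [0, 0, 0], "rot": [0, 0, 0]}, {"delta_pos": [0, 0, 0], "rot": [0, 0, 0]}, {"delta_pos": [0, 0, 0], "rot": [0, 0, 0]}, {"delta_pos": [0, 0, 0], "rot": [0, 0, 0]}, {"delta_pos": [0, 0, 0], "rot": [0, 0, 0]}], claw=0)

```text
time: 9.37
tool_pos: [0.4481, 0.0511, 0.0317]
orientation: [0.001, 0.642, 0.766, 0.001]
wrist_force: [-1.3, 0.1, 10.3]
gripper_width: 0.028
gripper_force: 15.0
```

Call:
jog_arm(plan=[{"delta_pos": [0, 0, -0.1], "rot": [0, 0, 0]}, {"delta_pos": [0, 0, -0.3], "rot": [0, 0, 0]}, {"delta_pos": [0, 0, -0.55], "rot": [0, 0, 0]}, {"delta_pos": [0, 0, -0.8], "rot": [0, 0, 0]}, {"delta_pos": [0, 0, -1], "rot": [0, 0, 0]}])

```text
time: 9.78
tool_pos: [0.4472, 0.0514, 0.1837]
orientation: [0.001, 0.642, 0.767, 0.001]
wrist_force: [0.2, -0.0, 0.8]
gripper_width: 0.0277
gripper_force: 15.0
```

Run:
```python
from h import *
go((.6234,-.202,.18),np.pi/2+.005)
```

```text
d [-1.869  0.86   0.027] r [ 0.004  0.004 -2.799] tcp [0.4472 0.0514 0.1837] t 9.7833 j7 -0.18 w 0.027698809277298855
```

Call:
jog_arm(plan=[{"delta_pos": [-0.15, 0.07, 0], "rot": [0, 0, 0]}, {"delta_pos": [-0.35, 0.16, 0], "rot": [0, 0, 0]}, {"delta_pos": [-0.6, 0.28, 0], "rot": [0, 0, 0]}, {"delta_pos": [-0.8, 0.37, 0], "rot": [0, 0, 0]}, {"delta_pos": [-0.93, 0.43, 0], "rot": [0, 0, 0]}])

```text
time: 10.2
tool_pos: [0.5365, -0.0784, 0.1813]
orientation: [0.001, 0.643, 0.766, 0.0]
wrist_force: [-0.2, -0.2, -0.2]
gripper_width: 0.0276
gripper_force: 15.0
```

Call:
jog_arm(plan=[{"delta_pos": [-0.22, 0.1, 0], "rot": [0, 0, -0.2]}, {"delta_pos": [-0.45, 0.21, 0], "rot": [0, 0, -0.4]}, {"delta_pos": [-0.7, 0.32, 0], "rot": [0, 0, -0.6]}, {"delta_pos": [-0.86, 0.4, 0], "rot": [0, 0, -0.8]}, {"delta_pos": [-0.94, 0.43, 0], "rot": [0, 0, -1]}])

```text
time: 10.62
tool_pos: [0.6247, -0.2064, 0.1809]
orientation: [0.001, 0.432, 0.902, -0.0]
wrist_force: [-1.0, 0.6, -0.9]
gripper_width: 0.0279
gripper_force: 15.0
```

Call:
jog_arm(plan=[{"delta_pos": [0, 0, 0], "rot": [0, 0, -0.25]}, {"delta_pos": [0, 0, 0], "rot": [0, 0, -0.5]}, {"delta_pos": [0, 0, 0], "rot": [0, 0, -0.75]}, {"delta_pos": [0, 0, 0], "rot": [0, 0, -1]}, {"delta_pos": [0, 0, 0], "rot": [0, 0, -1]}])

```text
time: 11.03
tool_pos: [0.6232, -0.2027, 0.1812]
orientation: [0.0, 0.193, 0.981, 0.0]
wrist_force: [0.3, -0.3, -0.7]
gripper_width: 0.0279
gripper_force: 15.0
```

Call:
jog_arm(plan=[{"delta_pos": [0, 0, 0.1], "rot": [0, 0, -0.25]}, {"delta_pos": [0, 0, 0.2], "rot": [0, 0, -0.5]}, {"delta_pos": [0, 0, 0.3], "rot": [0, 0, -0.8]}, {"delta_pos": [0, 0, 0.4], "rot": [0, 0, -0.8]}, {"delta_pos": [0, 0, 0.4], "rot": [0, 0, -0.8]}])

```text
time: 11.45
tool_pos: [0.6218, -0.2025, 0.1178]
orientation: [-0.002, -0.0, 1.0, 0.001]
wrist_force: [-0.6, -0.4, 0.0]
gripper_width: 0.0277
gripper_force: 15.0
```

Run:
```python
from h import *
go((.6234,-.202,.0342),np.pi/2+.005)
```

```text
d [-0.012  0.003  0.557] r [ 0.002 -0.006 -0.008] tcp [ 0.6218 -0.2025  0.1178] t 11.45 j7 1.44 w 0.027697370146711746
```

Call:
jog_arm(plan=[{"delta_pos": [-0.01, 0, 0.2], "rot": [0, 0, 0]}, {"delta_pos": [-0.01, 0, 0.4], "rot": [0, 0, 0]}, {"delta_pos": [-0.01, 0, 0.5], "rot": [0, 0, 0]}, {"delta_pos": [-0.01, 0, 0.55], "rot": [0, 0, 0]}, {"delta_pos": [-0.01, 0, 0.55], "rot": [0, 0, 0]}])

```text
time: 11.87
tool_pos: [0.6244, -0.2021, 0.037]
orientation: [-0.001, -0.002, 1.0, 0.0]
wrist_force: [-0.4, -0.2, 0.5]
gripper_width: 0.028
gripper_force: 15.0
```

Call:
jog_arm(plan=[{"delta_pos": [0, 0, 0], "rot": [0, 0, 0]}, {"delta_pos": [0, 0, 0], "rot": [0, 0, 0]}])

```text
time: 12.03
tool_pos: [0.6258, -0.2024, 0.0394]
orientation: [0.001, -0.003, 1.0, -0.0]
wrist_force: [-1.0, -0.0, -0.5]
gripper_width: 0.028
gripper_force: 15.0
```

Call:
jog_arm(plan=[{"delta_pos": [0, 0, 0.01], "rot": [0, 0, 0]}, {"delta_pos": [0, 0, 0.02], "rot": [0, 0, 0]}, {"delta_pos": [0, 0, 0.02], "rot": [0, 0, 0]}])

```text
time: 12.28
tool_pos: [0.625, -0.2025, 0.0351]
orientation: [0.0, -0.003, 1.0, -0.0]
wrist_force: [0.1, -0.1, -0.3]
gripper_width: 0.0279
gripper_force: 15.0
```

Call:
jog_arm(plan=[{"delta_pos": [0, 0, 0.01], "rot": [0, 0, 0]}, {"delta_pos": [0, 0, 0.01], "rot": [0, 0, 0]}])

```text
time: 12.45
tool_pos: [0.6252, -0.2025, 0.0339]
orientation: [0.0, -0.003, 1.0, -0.0]
wrist_force: [-0.3, 0.5, 6.9]
gripper_width: 0.0276
gripper_force: 15.0
```

Contact. Release, rise, and go to the glue stick.

Call:
jog_arm(plan=[{"delta_pos": [0, 0, 0], "rot": [0, 0, 0]}, {"delta_pos": [0, 0, 0], "rot": [0, 0, 0]}, {"delta_pos": [0, 0, 0], "rot": [0, 0, 0]}, {"delta_pos": [0, 0, 0], "rot": [0, 0, 0]}, {"delta_pos": [0, 0, 0], "rot": [0, 0, 0]}], claw=0.55)

```text
time: 12.87
tool_pos: [0.6248, -0.2023, 0.0332]
orientation: [-0.0, -0.003, 1.0, 0.0]
wrist_force: [0.5, -0.2, 0.1]
gripper_width: 0.0513
gripper_force: 0.0
```

Call:
jog_arm(plan=[{"delta_pos": [0, 0, -0.1], "rot": [0, 0, 0]}, {"delta_pos": [0, 0, -0.3], "rot": [0, 0, 0]}, {"delta_pos": [0, 0, -0.6], "rot": [0, 0, 0]}, {"delta_pos": [0, 0, -0.8], "rot": [0, 0, 0]}, {"delta_pos": [0, 0, -1], "rot": [0, 0, 0]}])

```text
time: 13.28
tool_pos: [0.6251, -0.202, 0.1869]
orientation: [0.001, -0.003, 1.0, -0.0]
wrist_force: [0.9, -0.1, 0.0]
gripper_width: 0.0518
gripper_force: 0.0
```

Run:
```python
from h import *
go((.4651,-.1689,.19),np.pi/2)
```

```text
d [ 1.065  0.228 -0.022] r [-0.     0.003  0.013] tcp [ 0.6251 -0.202   0.1869] t 13.2833 j7 1.49 w 0.05178714546553694
```

Call:
jog_arm(plan=[{"delta_pos": [0.25, 0.05, 0], "rot": [0, 0, 0]}, {"delta_pos": [0.5, 0.1, 0], "rot": [0, 0, 0]}, {"delta_pos": [0.75, 0.15, 0], "rot": [0, 0, 0]}, {"delta_pos": [0.95, 0.2, 0], "rot": [0, 0, 0]}, {"delta_pos": [1, 0.23, 0], "rot": [0, 0, 0]}])

```text
time: 13.7
tool_pos: [0.4704, -0.1684, 0.1839]
orientation: [-0.001, -0.003, 1.0, -0.001]
wrist_force: [0.8, -0.8, 1.1]
gripper_width: 0.0517
gripper_force: 0.0
```

Call:
jog_arm(plan=[{"delta_pos": [0.065, 0, 0], "rot": [0, 0, 0]}, {"delta_pos": [0.065, 0, 0], "rot": [0, 0, 0]}])

```text
time: 13.87
tool_pos: [0.4641, -0.1691, 0.1841]
orientation: [0.0, -0.003, 1.0, -0.001]
wrist_force: [0.5, -0.6, 0.3]
gripper_width: 0.0516
gripper_force: 0.0
```

Run:
```python
from h import *
go((.4651,-.1689,.075),np.pi/2)
d=eyes.snapshot("wrist"); cv2.imwrite("pics/w4.png",d["frame"][:,:,::-1])
```

```text
d [-0.007  0.002  0.728] r [-0.003  0.001  0.012] tcp [ 0.4641 -0.1691  0.1841] t 13.8667 j7 1.57 w 0.05156611529025879
```

View pics/w4.png

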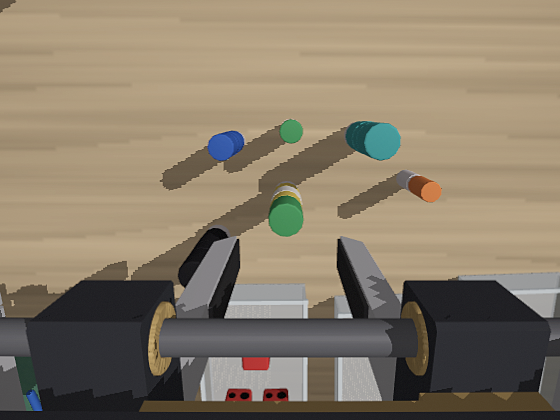

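The chosen large green-capped stick is at (286,216), centred between the fingers; the small one is at (291,131), away from the grasp.

Call:
jog_arm(plan=[{"delta_pos": [0, 0, 0.2], "rot": [0, 0, 0]}, {"delta_pos": [0, 0, 0.4], "rot": [0, 0, 0]}, {"delta_pos": [0, 0, 0.6], "rot": [0, 0, 0]}, {"delta_pos": [0, 0, 0.73], "rot": [0, 0, 0]}, {"delta_pos": [0, 0, 0.73], "rot": [0, 0, 0]}])

```text
time: 14.33
tool_pos: [0.4642, -0.168, 0.0703]
orientation: [-0.002, -0.003, 1.0, 0.002]
wrist_force: [-1.3, -0.0, -0.1]
gripper_width: 0.0515
gripper_force: 0.0
```

Call:
jog_arm(plan=[{"delta_pos": [0, 0, 0], "rot": [0, 0, 0]}, {"delta_pos": [0, 0, 0], "rot": [0, 0, 0]}, {"delta_pos": [0, 0, 0], "rot": [0, 0, 0]}, {"delta_pos": [0, 0, 0], "rot": [0, 0, 0]}, {"delta_pos": [0, 0, 0], "rot": [0, 0, 0]}], claw=0)

```text
time: 14.75
tool_pos: [0.4656, -0.1692, 0.0749]
orientation: [0.001, -0.003, 1.0, -0.0]
wrist_force: [0.0, 0.4, 8.0]
gripper_width: 0.0259
gripper_force: 15.0
```

Call:
jog_arm(plan=[{"delta_pos": [0, 0, -0.1], "rot": [0, 0, 0]}, {"delta_pos": [0, 0, -0.3], "rot": [0, 0, 0]}, {"delta_pos": [0, 0, -0.5], "rot": [0, 0, 0]}, {"delta_pos": [0, 0, -0.75], "rot": [0, 0, 0]}, {"delta_pos": [0, 0, -0.9], "rot": [0, 0, 0]}])

```text
time: 15.17
tool_pos: [0.4656, -0.1686, 0.2124]
orientation: [0.001, -0.003, 1.0, -0.001]
wrist_force: [0.8, -1.3, -0.4]
gripper_width: 0.026
gripper_force: 15.0
```

Run:
```python
from h import *
go((.628,-.065,.195),np.pi/2)
```

```text
d [-1.087  0.684  0.118] r [-0.002  0.005  0.013] tcp [ 0.4656 -0.1686  0.2124] t 15.1667 j7 1.61 w 0.025986220708788522
```

Call:
jog_arm(plan=[{"delta_pos": [-0.08, 0.05, 0], "rot": [0, 0, 0]}, {"delta_pos": [-0.22, 0.14, 0], "rot": [0, 0, 0]}, {"delta_pos": [-0.38, 0.24, 0], "rot": [0, 0, 0]}, {"delta_pos": [-0.56, 0.35, 0], "rot": [0, 0, 0]}, {"delta_pos": [-0.72, 0.45, 0], "rot": [0, 0, 0]}])

```text
time: 15.58
tool_pos: [0.5737, -0.1001, 0.2095]
orientation: [0.001, -0.003, 1.0, -0.0]
wrist_force: [-0.4, -1.4, -0.3]
gripper_width: 0.0255
gripper_force: 15.0
```

Call:
jog_arm(plan=[{"delta_pos": [-0.15, 0.1, 0.1], "rot": [0, 0, 0]}, {"delta_pos": [-0.27, 0.17, 0.2], "rot": [0, 0, 0]}, {"delta_pos": [-0.34, 0.22, 0.35], "rot": [0, 0, 0]}, {"delta_pos": [-0.37, 0.235, 0.45], "rot": [0, 0, 0]}, {"delta_pos": [-0.37, 0.235, 0.5], "rot": [0, 0, 0]}])

```text
time: 16.0
tool_pos: [0.6273, -0.0644, 0.1318]
orientation: [-0.001, -0.004, 1.0, 0.0]
wrist_force: [-0.3, 0.5, -0.6]
gripper_width: 0.0256
gripper_force: 15.0
```

Run:
```python
from h import *
go((.628,-.065,.0775),np.pi/2)
```

```text
d [-0.005 -0.004  0.362] r [ 0.002 -0.004  0.015] tcp [ 0.6273 -0.0644  0.1318] t 16.0 j7 1.21 w 0.02558395038792519
```

Call:
jog_arm(plan=[{"delta_pos": [0, 0, 0.1], "rot": [0, 0, 0]}, {"delta_pos": [0, 0, 0.2], "rot": [0, 0, 0]}, {"delta_pos": [0, 0, 0.3], "rot": [0, 0, 0]}, {"delta_pos": [0, 0, 0.34], "rot": [0, 0, 0]}, {"delta_pos": [0, 0, 0.34], "rot": [0, 0, 0]}])

```text
time: 16.42
tool_pos: [0.6266, -0.0656, 0.0811]
orientation: [-0.001, -0.003, 1.0, 0.0]
wrist_force: [0.5, 1.1, -0.3]
gripper_width: 0.0254
gripper_force: 15.0
```

Call:
jog_arm(plan=[{"delta_pos": [0, 0, 0.01], "rot": [0, 0, 0]}, {"delta_pos": [0, 0, 0.01], "rot": [0, 0, 0]}])

```text
time: 16.58
tool_pos: [0.628, -0.0651, 0.0817]
orientation: [0.0, -0.003, 1.0, 0.0]
wrist_force: [-0.1, 0.6, 0.0]
gripper_width: 0.0257
gripper_force: 15.0
```

Call:
jog_arm(plan=[{"delta_pos": [0, 0, 0.01], "rot": [0, 0, 0]}, {"delta_pos": [0, 0, 0.02], "rot": [0, 0, 0]}, {"delta_pos": [0, 0, 0.02], "rot": [0, 0, 0]}])

```text
time: 16.83
tool_pos: [0.6278, -0.0651, 0.0784]
orientation: [0.0, -0.003, 1.0, -0.0]
wrist_force: [-0.1, -0.3, 0.6]
gripper_width: 0.026
gripper_force: 15.0
```

Call:
jog_arm(plan=[{"delta_pos": [0, 0, 0.005], "rot": [0, 0, 0]}, {"delta_pos": [0, 0, 0.005], "rot": [0, 0, 0]}])

```text
time: 17.0
tool_pos: [0.6277, -0.0651, 0.0775]
orientation: [0.0, -0.003, 1.0, 0.0]
wrist_force: [0.5, -0.6, -0.8]
gripper_width: 0.0257
gripper_force: 15.0
```

Call:
jog_arm(plan=[{"delta_pos": [0, 0, 0.007], "rot": [0, 0, 0]}, {"delta_pos": [0, 0, 0.007], "rot": [0, 0, 0]}])

```text
time: 17.17
tool_pos: [0.6282, -0.065, 0.0772]
orientation: [0.001, -0.003, 1.0, -0.0]
wrist_force: [-1.7, -0.5, 9.5]
gripper_width: 0.0255
gripper_force: 15.0
```

Call:
jog_arm(plan=[{"delta_pos": [0, 0, 0], "rot": [0, 0, 0]}, {"delta_pos": [0, 0, 0], "rot": [0, 0, 0]}, {"delta_pos": [0, 0, 0], "rot": [0, 0, 0]}, {"delta_pos": [0, 0, 0], "rot": [0, 0, 0]}, {"delta_pos": [0, 0, 0], "rot": [0, 0, 0]}], claw=0.6)

```text
time: 17.58
tool_pos: [0.6277, -0.065, 0.0764]
orientation: [-0.0, -0.003, 1.0, 0.0]
wrist_force: [0.5, 0.4, -0.0]
gripper_width: 0.055
gripper_force: 0.0
```

Call:
jog_arm(plan=[{"delta_pos": [0, 0, -0.1], "rot": [0, 0, 0]}, {"delta_pos": [0, 0, -0.3], "rot": [0, 0, 0]}, {"delta_pos": [0, 0, -0.5], "rot": [0, 0, 0]}, {"delta_pos": [0, 0, -0.75], "rot": [0, 0, 0]}, {"delta_pos": [0, 0, -0.9], "rot": [0, 0, 0]}])

```text
time: 18.0
tool_pos: [0.6285, -0.0645, 0.2161]
orientation: [0.002, -0.003, 1.0, 0.0]
wrist_force: [0.1, -0.6, 1.0]
gripper_width: 0.0563
gripper_force: 0.0
```

Run:
```python
from h import *
# clip long axis direction from the two end points
a=np.arctan2(.4783-.456,.312-.2738); print(np.pi/2-a)
go((.467,.293,.18),np.pi/2-a)
```

```text
1.0423964105199808
d [1.061 2.39  0.238] r [0.002 0.006 1.07 ] tcp [ 0.6285 -0.0645  0.2161] t 18.0 j7 1.27 w 0.056326997956811106
```

Call:
jog_arm(plan=[{"delta_pos": [0.1, 0.22, 0], "rot": [0, 0, 0]}, {"delta_pos": [0.2, 0.46, 0], "rot": [0, 0, 0]}, {"delta_pos": [0.3, 0.7, 0], "rot": [0, 0, 0]}, {"delta_pos": [0.35, 0.8, 0], "rot": [0, 0, 0]}, {"delta_pos": [0.35, 0.8, 0], "rot": [0, 0, 0]}], claw=0.72)

```text
time: 18.42
tool_pos: [0.5728, 0.0593, 0.2132]
orientation: [0.001, -0.006, 1.0, 0.0]
wrist_force: [-0.1, 0.7, -0.2]
gripper_width: 0.0677
gripper_force: 0.0
```

Call:
jog_arm(plan=[{"delta_pos": [0.1, 0.22, 0], "rot": [0, 0, 0]}, {"delta_pos": [0.2, 0.46, 0], "rot": [0, 0, 0]}, {"delta_pos": [0.3, 0.7, 0], "rot": [0, 0, 0]}, {"delta_pos": [0.35, 0.8, 0], "rot": [0, 0, 0]}, {"delta_pos": [0.35, 0.8, 0], "rot": [0, 0, 0]}])

```text
time: 18.83
tool_pos: [0.5196, 0.1783, 0.2129]
orientation: [0.001, -0.006, 1.0, 0.001]
wrist_force: [0.8, 1.1, -0.1]
gripper_width: 0.0676
gripper_force: 0.0
```

Call:
jog_arm(plan=[{"delta_pos": [0.1, 0.22, 0.1], "rot": [0, 0, 0.2]}, {"delta_pos": [0.2, 0.46, 0.24], "rot": [0, 0, 0.4]}, {"delta_pos": [0.3, 0.7, 0.24], "rot": [0, 0, 0.6]}, {"delta_pos": [0.36, 0.79, 0.24], "rot": [0, 0, 0.8]}, {"delta_pos": [0.36, 0.79, 0.24], "rot": [0, 0, 1]}])

```text
time: 19.25
tool_pos: [0.4646, 0.296, 0.1761]
orientation: [-0.0, 0.244, 0.97, 0.001]
wrist_force: [-0.3, -0.0, 0.4]
gripper_width: 0.0676
gripper_force: 0.0
```

Call:
jog_arm(plan=[{"delta_pos": [0, 0, 0], "rot": [0, 0, 0.07]}, {"delta_pos": [0, 0, 0], "rot": [0, 0, 0.07]}])

```text
time: 19.42
tool_pos: [0.4672, 0.2921, 0.1761]
orientation: [0.0, 0.262, 0.965, -0.0]
wrist_force: [0.4, 0.3, -0.6]
gripper_width: 0.0677
gripper_force: 0.0
```

Run:
```python
from h import *
go((.467,.293,.028),1.0424)
d=eyes.snapshot("wrist"); cv2.imwrite("pics/w5.png",np.vstack([cv2.resize(d["frame"][:,:,::-1],(400,300)),crop(d,220,140,133,100,3)[:300,:399].copy() if 0 else cv2.resize(crop(d,220,130,140,105,3),(400,300))]))
```

```text
d [0.005 0.004 0.987] r [ 0.     0.001 -0.005] tcp [0.4672 0.2921 0.1761] t 19.4167 j7 0.07 w 0.06771147160273161
```

View pics/w5.png

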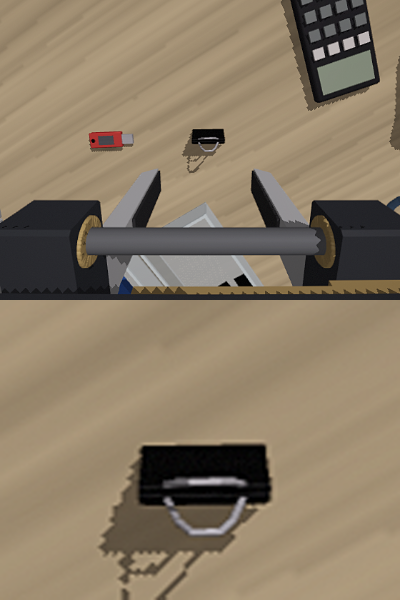

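Run:
```python
from h import *
d=eyes.snapshot("wrist")
E=d["extrinsics"];K=d["mtx"]
c=np.array([.467,.293]);y=1.0424
def proj(p):
    q=E[:3,:3].T@(np.array(p)-E[:3,3]); x=np.array([q[0],-q[1]])/-q[2]; x*=1+d["k1"]*(x@x); u=K[:2,:2]@x+K[:2,2]; return ((u-[220,130])*2.857).round(0)
for z,w in((0,.01),(.027,.003)):
  for a in(-.0205,.0205):
    for b in(-w,w): print(z,a,b,proj([c[0]+a*np.cos(y)-b*np.sin(y),c[1]+a*np.sin(y)+b*np.cos(y),z]))
for z in (.048,): print("handles",[proj([c[0]+a*np.cos(y),c[1]+a*np.sin(y),z]) for a in(-.012,.012)])
```

```text
0 -0.0205 -0.01 [137. 208.]
0 -0.0205 0.01 [136. 149.]
0 0.0205 -0.01 [259. 208.]
0 0.0205 0.01 [260. 149.]
0.027 -0.0205 -0.003 [132. 206.]
0.027 -0.0205 0.003 [132. 187.]
0.027 0.0205 -0.003 [265. 206.]
0.027 0.0205 0.003 [265. 187.]
handles [array([157., 213.]), array([241., 213.])]
```

Run:
```python
from h import *
go((.4666,.295,.028),1.0424)
```

```text
d [0.015 0.016 0.986] r [0.    0.001 0.001] tcp [0.4673 0.2918 0.1759] t 19.5167 j7 0.08 w 0.06764854237435734
```

Call:
jog_arm(plan=[{"delta_pos": [0.01, 0.016, 0.25], "rot": [0, 0, 0]}, {"delta_pos": [0.01, 0.016, 0.5], "rot": [0, 0, 0]}, {"delta_pos": [0.01, 0.016, 0.75], "rot": [0, 0, 0]}, {"delta_pos": [0.01, 0.016, 0.92], "rot": [0, 0, 0]}, {"delta_pos": [0.01, 0.016, 0.98], "rot": [0, 0, 0]}])

```text
time: 19.93
tool_pos: [0.4654, 0.2934, 0.0251]
orientation: [-0.002, 0.261, 0.965, -0.002]
wrist_force: [-0.9, -0.3, -0.9]
gripper_width: 0.0678
gripper_force: 0.0
```

Call:
jog_arm(plan=[{"delta_pos": [0, 0, 0], "rot": [0, 0, 0]}, {"delta_pos": [0, 0, 0], "rot": [0, 0, 0]}, {"delta_pos": [0, 0, 0], "rot": [0, 0, 0]}, {"delta_pos": [0, 0, 0], "rot": [0, 0, 0]}, {"delta_pos": [0, 0, 0], "rot": [0, 0, 0]}], claw=0)

```text
time: 20.35
tool_pos: [0.4674, 0.2957, 0.03]
orientation: [0.001, 0.261, 0.965, 0.001]
wrist_force: [-1.3, -2.0, 12.3]
gripper_width: 0.0408
gripper_force: 15.0
```

Call:
jog_arm(plan=[{"delta_pos": [0, 0, -0.1], "rot": [0, 0, 0]}, {"delta_pos": [0, 0, -0.3], "rot": [0, 0, 0]}, {"delta_pos": [0, 0, -0.5], "rot": [0, 0, 0]}, {"delta_pos": [0, 0, -0.75], "rot": [0, 0, 0]}, {"delta_pos": [0, 0, -0.95], "rot": [0, 0, 0]}])

```text
time: 20.77
tool_pos: [0.4661, 0.2957, 0.1747]
orientation: [0.0, 0.261, 0.965, 0.001]
wrist_force: [0.9, -0.3, -0.0]
gripper_width: 0.0407
gripper_force: 15.0
```

Run:
```python
from h import *
go((.605,.1935,.17),np.pi/2+.038)
```

```text
d [-1.143 -0.123  0.032] r [ 0.002  0.002 -1.132] tcp [0.4661 0.2957 0.1747] t 20.7667 j7 0.07 w 0.04069987819716576
```

Call:
jog_arm(plan=[{"delta_pos": [-0.1, -0.01, 0], "rot": [0, 0, 0]}, {"delta_pos": [-0.28, -0.03, 0], "rot": [0, 0, 0]}, {"delta_pos": [-0.46, -0.05, 0], "rot": [0, 0, 0]}, {"delta_pos": [-0.6, -0.06, 0], "rot": [0, 0, 0]}, {"delta_pos": [-0.7, -0.07, 0], "rot": [0, 0, 0]}])

```text
time: 21.18
tool_pos: [0.5534, 0.2317, 0.1723]
orientation: [0.001, 0.262, 0.965, 0.0]
wrist_force: [-0.6, -0.7, -0.1]
gripper_width: 0.0405
gripper_force: 15.0
```

Call:
jog_arm(plan=[{"delta_pos": [-0.15, -0.02, 0], "rot": [0, 0, -0.2]}, {"delta_pos": [-0.3, -0.04, 0], "rot": [0, 0, -0.4]}, {"delta_pos": [-0.4, -0.05, 0], "rot": [0, 0, -0.6]}, {"delta_pos": [-0.44, -0.05, 0], "rot": [0, 0, -0.8]}, {"delta_pos": [-0.44, -0.05, 0], "rot": [0, 0, -1]}])

```text
time: 21.6
tool_pos: [0.6061, 0.1923, 0.1717]
orientation: [0.0, 0.013, 1.0, 0.0]
wrist_force: [-0.6, -0.3, -1.0]
gripper_width: 0.0408
gripper_force: 15.0
```

Call:
jog_arm(plan=[{"delta_pos": [0, 0, 0.1], "rot": [0, 0, -0.13]}, {"delta_pos": [0, 0, 0.2], "rot": [0, 0, -0.13]}, {"delta_pos": [0, 0, 0.3], "rot": [0, 0, -0.13]}, {"delta_pos": [0, 0, 0.3], "rot": [0, 0, -0.13]}])

```text
time: 21.93
tool_pos: [0.6034, 0.1928, 0.1229]
orientation: [-0.002, -0.017, 1.0, -0.001]
wrist_force: [-0.6, -0.0, -0.3]
gripper_width: 0.0411
gripper_force: 15.0
```

Run:
```python
from h import *
go((.605,.1935,.032),np.pi/2+.038)
d=eyes.snapshot("wrist"); cv2.imwrite("pics/w6.png",d["frame"][:,:,::-1])
```

```text
d [-0.013  0.005  0.606] r [-0.002 -0.008 -0.008] tcp [0.6034 0.1928 0.1229] t 21.9333 j7 0.79 w 0.04109758869764735
```

View pics/w6.png

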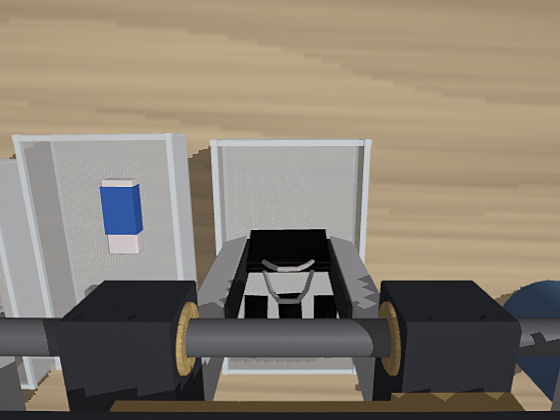

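The clip is upright and centred (288) between the tray walls (215..365). Lowering.

Call:
jog_arm(plan=[{"delta_pos": [0, 0, 0.2], "rot": [0, 0, 0]}, {"delta_pos": [0, 0, 0.4], "rot": [0, 0, 0]}, {"delta_pos": [0, 0, 0.52], "rot": [0, 0, 0]}, {"delta_pos": [0, 0, 0.57], "rot": [0, 0, 0]}, {"delta_pos": [0, 0, 0.57], "rot": [0, 0, 0]}])

```text
time: 22.4
tool_pos: [0.6043, 0.1936, 0.0396]
orientation: [-0.001, -0.018, 1.0, -0.0]
wrist_force: [-0.1, -0.9, -0.2]
gripper_width: 0.0407
gripper_force: 15.0
```

Call:
jog_arm(plan=[{"delta_pos": [0, 0, 0.01], "rot": [0, 0, 0]}, {"delta_pos": [0, 0, 0.02], "rot": [0, 0, 0]}, {"delta_pos": [0, 0, 0.02], "rot": [0, 0, 0]}])

```text
time: 22.65
tool_pos: [0.6056, 0.1937, 0.0386]
orientation: [0.001, -0.018, 1.0, 0.0]
wrist_force: [-0.3, -0.5, -1.2]
gripper_width: 0.0407
gripper_force: 15.0
```

Call:
jog_arm(plan=[{"delta_pos": [0, 0, 0.02], "rot": [0, 0, 0]}, {"delta_pos": [0, 0, 0.03], "rot": [0, 0, 0]}, {"delta_pos": [0, 0, 0.03], "rot": [0, 0, 0]}])

```text
time: 22.9
tool_pos: [0.605, 0.1933, 0.0329]
orientation: [0.0, -0.018, 1.0, -0.0]
wrist_force: [-0.2, 0.2, -0.3]
gripper_width: 0.0407
gripper_force: 15.0
```

Call:
jog_arm(plan=[{"delta_pos": [0, 0, 0.008], "rot": [0, 0, 0]}, {"delta_pos": [0, 0, 0.008], "rot": [0, 0, 0]}])

```text
time: 23.07
tool_pos: [0.6052, 0.1934, 0.0322]
orientation: [0.0, -0.018, 1.0, -0.0]
wrist_force: [-1.9, -2.4, 6.8]
gripper_width: 0.0408
gripper_force: 15.0
```

Contact. Release, rise, and check.

Call:
jog_arm(plan=[{"delta_pos": [0, 0, 0], "rot": [0, 0, 0]}, {"delta_pos": [0, 0, 0], "rot": [0, 0, 0]}, {"delta_pos": [0, 0, 0], "rot": [0, 0, 0]}, {"delta_pos": [0, 0, 0], "rot": [0, 0, 0]}, {"delta_pos": [0, 0, 0], "rot": [0, 0, 0]}], claw=0.65)

```text
time: 23.48
tool_pos: [0.6049, 0.1935, 0.0317]
orientation: [-0.0, -0.018, 1.0, 0.0]
wrist_force: [-0.1, 0.5, 0.1]
gripper_width: 0.0605
gripper_force: 0.0
```

Call:
jog_arm(plan=[{"delta_pos": [0, 0, -0.1], "rot": [0, 0, 0]}, {"delta_pos": [0, 0, -0.3], "rot": [0, 0, 0]}, {"delta_pos": [0, 0, -0.5], "rot": [0, 0, 0]}, {"delta_pos": [0, 0, -0.75], "rot": [0, 0, 0]}, {"delta_pos": [0, 0, -1], "rot": [0, 0, 0]}])

```text
time: 23.9
tool_pos: [0.6044, 0.1936, 0.1842]
orientation: [-0.0, -0.018, 1.0, 0.0]
wrist_force: [1.2, -0.4, 0.8]
gripper_width: 0.061
gripper_force: 0.0
```

Call:
jog_arm(plan=[{"delta_pos": [0.25, 0.25, -0.2], "rot": [0, 0, 0]}, {"delta_pos": [0.5, 0.5, -0.2], "rot": [0, 0, 0]}, {"delta_pos": [0.75, 0.75, -0.2], "rot": [0, 0, 0]}, {"delta_pos": [0.75, 0.95, -0.2], "rot": [0, 0, 0]}, {"delta_pos": [0.75, 0.95, -0.2], "rot": [0, 0, 0]}])

```text
time: 24.32
tool_pos: [0.4842, 0.3354, 0.214]
orientation: [0.001, -0.02, 1.0, 0.001]
wrist_force: [-0.1, -0.2, 0.3]
gripper_width: 0.0611
gripper_force: 0.0
```

Run:
```python
from h import *
a=eyes.snapshot("top");b=eyes.snapshot("scene")
cv2.imwrite("pics/f.png",np.vstack([crop(a,130,105,320,150,2.5)[:300],crop(b,80,100,400,290,1)[:290,:400].repeat(2,1)[:, :800]]) if 0 else np.vstack([cv2.resize(crop(a,130,105,320,120,2.5),(800,300)),cv2.resize(crop(b,170,140,290,110,2.76),(800,300))]))
```

```text
(no output)
```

View pics/f.png

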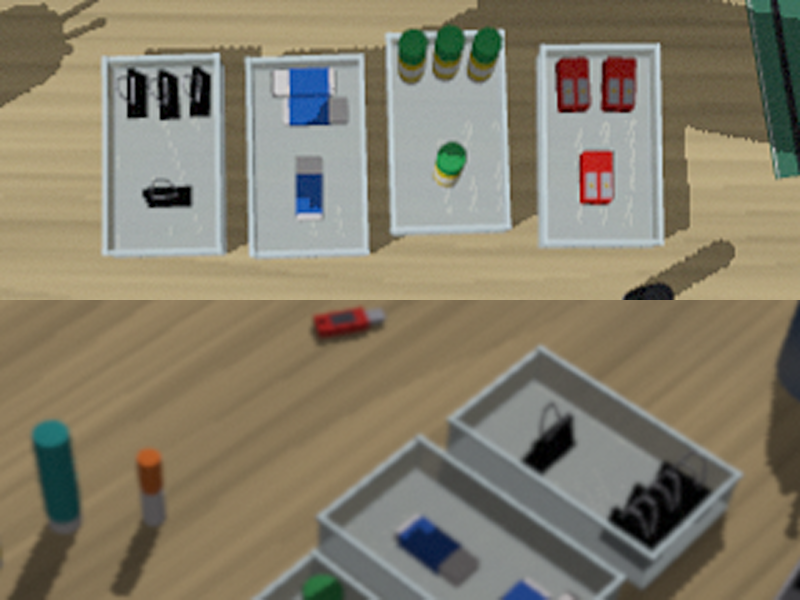

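The picture shows all four items upright on the near tray floors: clip (166,196), eraser (309,188), glue stick (450,163), sharpener (597,177). The lip balm and USB stick are still on the desk. The gripper is clear of everything.

```bash
python3 -c "
from plant import env
print(env.hand_in())"
```

```text
the job is handed in; nothing more can be done
None
```

I placed the eraser, sharpener, glue stick and binder clip, in that order, upright on the near floor of their own trays. The lip balm and USB stick were left untouched, and I handed the job in at about 24 s; the hand-in returned no verdict.

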